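# Tip the recipe binder out of a tight book rack and prop it on the cookbook stand

## Robot

A 6-joint arm with a two-finger parallel gripper is mounted at the origin on a cart in front of the work surface, level with it; the furniture and walls round the work are solid. World frame = base frame: x ahead of the robot, y to its left, z up, the work surface at z = 0. Lengths are in mm, angles in rad, forces in N, time in s.
With the tool pointing down it reaches from about 325 to 900 mm from the base axis. Payload 3.5 kg.
Tool frame: the origin (TCP) lies midway between the tips of the shut fingers; the grasp point (between the pads) lies 19 mm behind it; z points along the fingers, y is the direction in which the jaws open and shut (so a half turn about z gives the same grasp; the last joint's range is limited). The gripper opens to 85 mm and grips with 20 to 120 N. Pads are 22 mm wide; open, the fingers measure 114 mm over their backs; the gripper's body (76 mm by 85 mm) begins 54 mm behind the grasp point. The pads swing forward as they close: fully open they stand 13 mm farther back than shut.
Start: joints at [1.046, 0.276, -0.026, 1.268, 0, 1.467], TCP at [255.883, 570.216, 231.313] pointing down, gripper open.
Joint ranges: [-3.12, 3.12], [-0.85, 1.88], [-1.08, 1.24], [-1.95, 2.15], [-1.57, 1.53], [-3.14, 3.14]. Speed limits (rad/s): [2.57, 2.57, 3.14, 3.14, 3.14, 3.14].

## Interface

Orientations are given as [roll, pitch, yaw] about the fixed x, y, z axes, in that order (R = Rz(yaw) Ry(pitch) Rx(roll)).
In Python, from workcell import bot gives the robot as it stands.
- The arm moves only by the tool arm_command, never from a script. Its argument "commands" is text: rows parted by semicolons, each of 7 numbers parted by spaces: the shift along the tool's x, y, z as a fraction of full scale, then the turn, a rotation vector about the tool's x, y, z as a fraction of full scale, then the gripper command: -1 is shut, 1 is fully open, values between are in proportion. A call has 1 to 20 rows; each row shifts and turns the pose as measured when the row begins, along the tool's axes as they then stand; what a row does not reach is not made up. Full scale, the value 1, is 0.02 m for a shift and 0.15 rad for a turn. A row lasts 1/8 s, in which the tool goes at most 62.5 mm and 10.7 degrees, less where a joint would pass 70% of its speed; a pose out of reach is approached as far as the arm can. A call with a number of a shift or a turn outside -1 to 1 is refused whole. A call with a gripper value outside its range is refused whole. The fingers move at their own pace and stop on an object; "grip_force" is the grip in N (left out, the last holds). Time passes only in rows, so rows that do not move let the fingers close. It gives the time, the measured TCP pose, the force and the opening at its end, in the units of the state.
- bot.get_state(): the state, without advancing time (a new reading comes with each control period).
- bot.grab_frame(name): name is "scene" or "top" or "wrist"; returns the picture (420x560x3 uint8, blue, green, red); there is no depth.
- bot.camera_info(name): a dict with "camera_matrix" (3x3 intrinsics, pixels), "k1" (the pictures are not rectified: a ray, as slopes to the right and down, at radius r is drawn at 1 + k1 r^2 times it, then the intrinsics apply), "camera_from_world" (4x4, takes a point from world to camera coordinates). Camera axes: x right, y down, z forward; pixel columns grow to the right and rows downward; lengths in mm; the calibration is good to about 2 mm. A picture is of the moment at which its call begins: read the wrist's pose just before it. camera_info takes no time and is no camera call; for the wrist camera it gives the pose at the moment of the call.
- bot.sign_off(): hands the job in, once; it reports no verdict.
The state is a dict: "time_s": time; "joints": joint angles; "qd": joint speeds; "tau": joint torques, N m; "tool_pos": TCP position; "tcp_rot": TCP orientation; "contact_force": force on the tool from outside, world axes, zero at the start; "moment": the same for the moment, N m; "finger_gap": opening from 0.0 (shut) to 1.0 (fully open).
Only numpy, scipy, OpenCV 4.12 (cv2) and the standard library are available. Lean on these libraries where they do the work, as an engineer would, in place of code of your own. Each camera call takes 0.05 s, during which the arm holds its last target. There are 200 camera calls.

## Task

The recipe ring binder, the one with the steel finger ring in its spine, is wedged in among the books in the rack on the worktop, too tight to grip: tip it forward at the top until it leans by itself on the rack's front rail, with its foot still in the rack. Then take hold of it by the part that sticks out, lift it out, and set it on the cookbook stand the right way up, its bottom on the ledge behind the lip, centred and resting flat back against the backrest, with its spine on the left as the reader looks at the stand. Leave the other books standing in the rack and do not disturb the mug, the orange or the honey jar.

Things in the scene. Friction and masses are not known exactly. Their poses are not given: they have to be found in the camera images.
- binder: grey plastic ring binder, 125 deep x 40 thick x 190 mm high, about 0.3 kg, solid to the touch; known by the steel finger ring low on its spine, the paper label, the rings seen from above, and as the lowest in the row (others rise 9 to 18 mm more). Origin: centre of its underside; x runs from the spine (x = -62.5 mm) to the fore-edge (+62.5), y across the thickness, z up
- binder_spine (a point): middle of the binder's spine face, 95 mm above its bottom. In the rack the spine faces the rack's front; about 1.5 mm of air on either side. When the binder leans on the front rail, its upper spine corner stands clear of the neighbours and can be gripped across the 40 mm, from above and tilted with it
- binder_foot (a point): middle of the lower edge of the binder's spine, on which it pivots. Heavy towards the spine (centre of mass about 48 mm behind the spine face, 95 mm up), it falls on by itself once past about 27 degrees (0.47 rad) and rests on the front rail at about 33 degrees (0.58 rad)
- binder_top (a point): centre of the binder's top, 190 mm above its bottom. It can be pulled forward at the top of the fore-edge (62.5 mm behind this point), where fingers can be put down behind the row
- rack: fixed wooden book rack, 186 mm wide, x = -54 to 140 mm. Origin: on the worktop under the line of the spines, mid-width; x from the front to the back, y to its left (seen from the front), z up. Books stand on a board, top at z = 12 mm, in four places centred at y = -62, -21, 21, 62 mm, in changing order. Side boards 10 mm thick, 88 mm high, and 165 mm high from x = 28 mm back
- rack_rail (a point): middle of the front rail, a 10 mm steel rod across the rack: at x = -45, z = 72 mm in the rack's frame. There are two such rods at the back, x = 132 mm, z = 50 and 100 mm; above them the row is open behind, and the rack has no top
- rack_foot (a point): on the board under the line of the spines, mid-width (z = 12 mm); just in front of it a 6 mm high bead runs across the board and keeps the feet from sliding forward
- cookbook_a: hardback with a cloth cover in the rack, 120 x 40 x 203 mm, 0.6 kg; origin under the middle of its place, axes as the binder's, spine at x = -62.5 mm
- cookbook_b: smooth white hardback in the rack, 114 x 40 x 208 mm, 0.6 kg; origin and axes as cookbook_a
- filter_carton: plain cardboard carton of coffee filters in the rack, 118 x 40 x 199 mm, 0.45 kg; origin and axes as cookbook_a
- stand: fixed wooden cookbook stand, 170 mm wide, leaning back 0.28 rad (16 degrees). Origin: on the worktop under the corner of ledge and backrest, mid-width; x from the reader to the back, y to the reader's left, z up. The corner is at z = 32 mm; from it the slatted backrest rises 115 mm, leaning to +x, and square to it the ledge comes 60 mm forward, rising, to a 20 mm high lip
- stand_seat (a point): where the centre of the binder's underside comes when it sits well: on the ledge, mid-width, 20 mm in front of the backrest. Above the backrest's 115 mm there is nothing behind the binder, so a finger has room there
- mug: dotted mug, 82 x 114 x 91 mm, origin under its centre
- orange: orange, 62 mm, origin at its underside
- honey: honey jar, 64 x 64 x 97 mm, origin under its centre

How it is judged:
By the outcome, as a careful person would: the job done as asked, in the order asked, and still so for the second after the job is handed in, with the robot touching nothing.
It also fails if it takes over 64 s, if anything falls off the work surface, if the arm or the gripper's body presses on something with over 40 N, if the wrist force passes 120 N, or if a joint passes its speed limit or range.

## Working session

There is one attempt and no reset: what is moved stays moved. The work goes in short steps, Python scripts to look and compute and a tool call to move; the robot and the scene stay as the last step left them, time stands still between calls to the robot, and variables do not carry over. Pictures are saved under pics/ and viewed, about 8 in all and at most 12, crops included, and the job is handed in when it is done.

Besides the shell and the picture viewer there is one more tool, called after "Call:" as name(argument=value, ...) on one line, values as JSON. arm_command: Moves the arm, as the interface text tells. Shift numbers are shares of 0.02 m and turn numbers shares of 0.15 rad, none past 1 either way. Its arguments: {"type":"object","properties":{"commands":{"type":"string"},"grip_force":{"type":"number"}},"required":["commands"]}

```bash
mkdir -p pics; ls; python3 - <<'E'
from workcell import bot
import cv2,numpy as np
print(bot.get_state())
for n in("scene","top","wrist"):
    i=bot.camera_info(n);print(n,np.round(i["camera_matrix"],1).tolist(),i["k1"],np.round(i["camera_from_world"],3).tolist())
    cv2.imwrite(f"pics/{n}0.png",bot.grab_frame(n))
a=cv2.imread("pics/scene0.png");cv2.imwrite("pics/s0b.png",cv2.resize(a,(800,600)))
a=cv2.imread("pics/top0.png");cv2.imwrite("pics/t0b.png",cv2.resize(a,(800,600)))
E
```

```text
pics
{'time_s': 0.0, 'joints': array([ 1.04564170e+00,  2.77171926e-01, -2.79207032e-02,  1.26799050e+00,
       -4.61021435e-06,  1.46736498e+00]), 'qd': array([ 0.0005282 ,  0.00021327,  0.00033955,  0.00067603, -0.00069731,
        0.00130222]), 'tau': array([-2.86438990e-04, -4.45505762e+01,  2.95203012e+01,  1.63261016e-02,
       -1.37634370e-04,  4.74756618e-06]), 'tool_pos': array([255.46139965, 569.53734115, 230.11677102]), 'tcp_rot': array([-3.13931759e+00, -2.31520089e-04,  2.71986912e+00]), 'contact_force': array([-0.2531056 , -0.08289333, -0.48912355]), 'moment': array([ 0.01190377, -0.02148881, -0.00128491]), 'finger_gap': 0.9957146918113143}
scene [[469.1, 0.0, 279.9], [0.0, 469.1, 214.0], [0.0, 0.0, 1.0]] -0.0667336099320152 [[0.974, -0.225, 0.01, -543.774], [-0.174, -0.776, -0.606, 166.586], [0.144, 0.589, -0.795, 1381.595], [0.0, 0.0, 0.0, 1.0]]
top [[423.6, 0.0, 278.3], [0.0, 423.6, 214.8], [0.0, 0.0, 1.0]] 0.020349382219753253 [[0.384, -0.923, -0.011, -208.468], [-0.712, -0.289, -0.64, 484.009], [0.588, 0.253, -0.768, 832.697], [0.0, 0.0, 0.0, 1.0]]
wrist [[336.4, 0.0, 281.5], [0.0, 336.4, 208.5], [0.0, 0.0, 1.0]] -0.06880195346652454 [[0.411, 0.912, -0.002, -622.923], [0.88, -0.396, 0.264, -34.486], [0.239, -0.11, -0.965, 378.311], [0.0, 0.0, 0.0, 1.0]]
```

View pics/s0b.png

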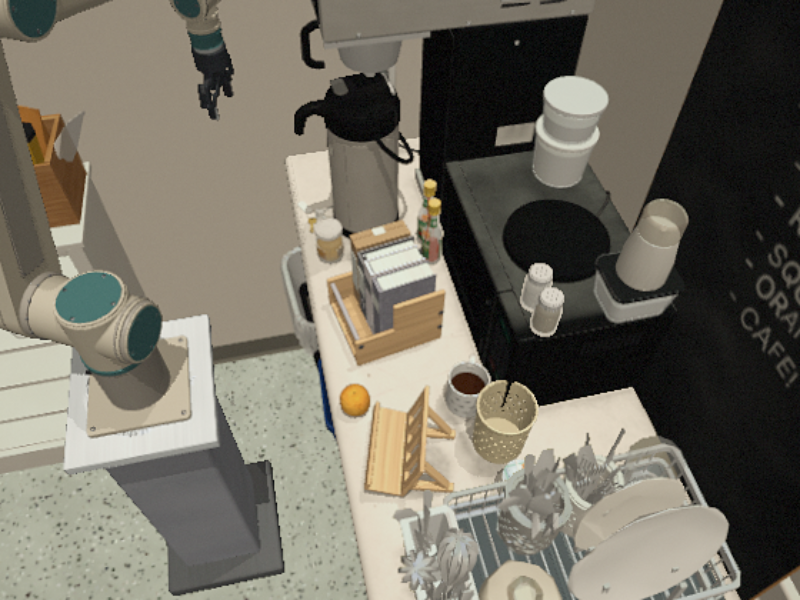

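View pics/t0b.png

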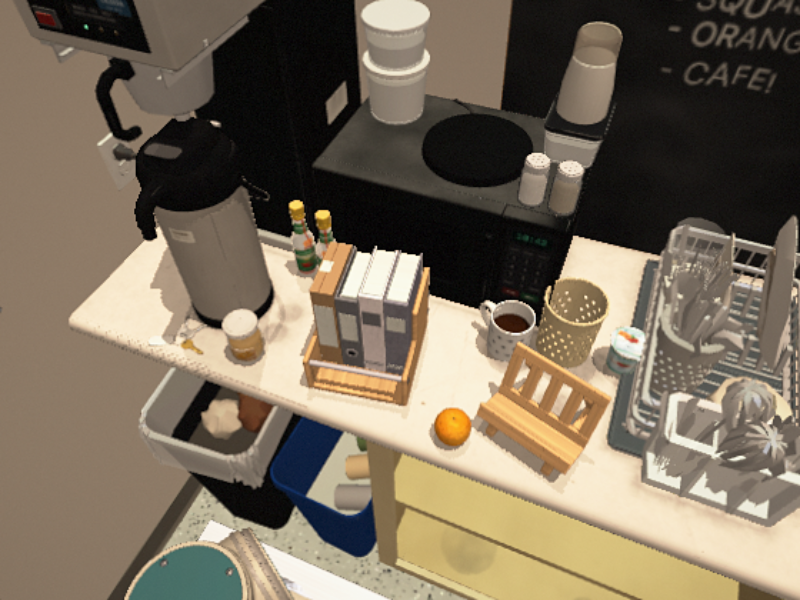

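The ring is at about (348,352) in the top view, so the binder looks second from the left. The rack is left of centre, and the stand is right of it with the orange at (452,427) and mug at (512,328). Next I'll zoom in on the rack and stand in the top view.

```bash
cat > h.py <<'E'
import numpy as np,cv2
from scipy.optimize import least_squares
from scipy.spatial.transform import Rotation as R
from workcell import bot
def proj(i,P):
    P=np.atleast_2d(P);T=np.array(i["camera_from_world"]);K=np.array(i["camera_matrix"])
    c=P@T[:3,:3].T+T[:3,3];s=c[:,:2]/c[:,2:];s=s*(1+i["k1"]*(s**2).sum(1,keepdims=True))
    return s*[K[0,0],K[1,1]]+K[:2,2]
def ray(i,uv):
    T=np.array(i["camera_from_world"]);K=np.array(i["camera_matrix"])
    d=(np.array(uv,float)-K[:2,2])/[K[0,0],K[1,1]];s=d.copy()
    for _ in range(10): s=d/(1+i["k1"]*(s@s))
    r=T[:3,:3].T@np.r_[s,1];return -T[:3,:3].T@T[:3,3],r
def onz(i,uv,z):
    o,r=ray(i,uv);return o+r*(z-o[2])/r[2]
def tri(obs):
    A=np.zeros((3,3));b=np.zeros(3)
    for i,uv in obs:
        o,r=ray(i,uv);r=r/np.linalg.norm(r);M=np.eye(3)-np.outer(r,r);A+=M;b+=M@o
    return np.linalg.solve(A,b)
E
python3 - <<'E'
import cv2
t=cv2.imread("pics/top0.png")
a=cv2.resize(t[165:290,205:310],None,fx=4.6,fy=4.6,interpolation=cv2.INTER_CUBIC)
b=cv2.resize(t[230:340,325:435],None,fx=2.85,fy=2.85,interpolation=cv2.INTER_CUBIC)
import numpy as np
o=np.zeros((600,800,3),np.uint8);o[:a.shape[0],:a.shape[1]]=a;o[:b.shape[0],485:485+b.shape[1]]=b
s=cv2.imread("pics/scene0.png")[255:350,230:330]
c=cv2.resize(s,None,fx=2.9,fy=2.9,interpolation=cv2.INTER_CUBIC);o[320:320+c.shape[0],485:485+c.shape[1]]=c
cv2.imwrite("pics/z1.png",o);cv2.imwrite("pics/z2.png",cv2.resize(cv2.imread("pics/scene0.png")[150:350,215:345],None,fx=3,fy=3,interpolation=cv2.INTER_CUBIC))
E
```

```text
(no output)
```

View pics/z1.png

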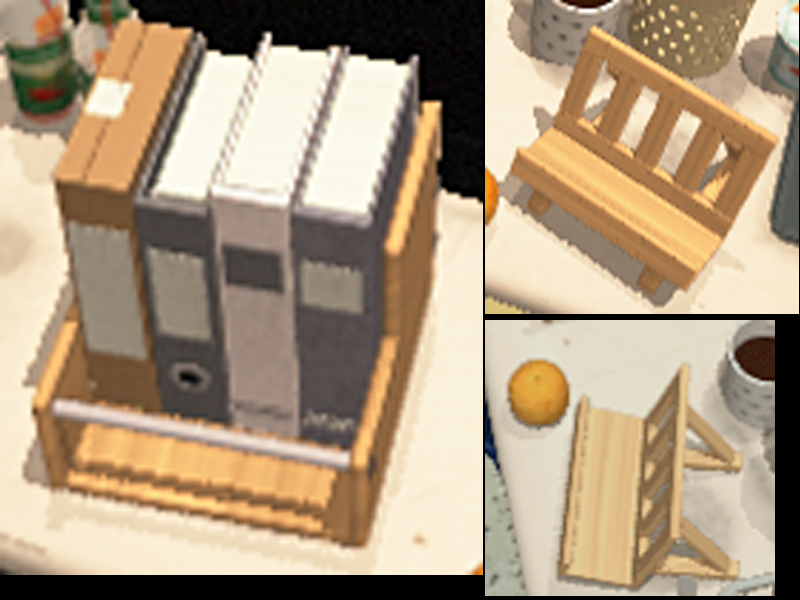

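View pics/z2.png

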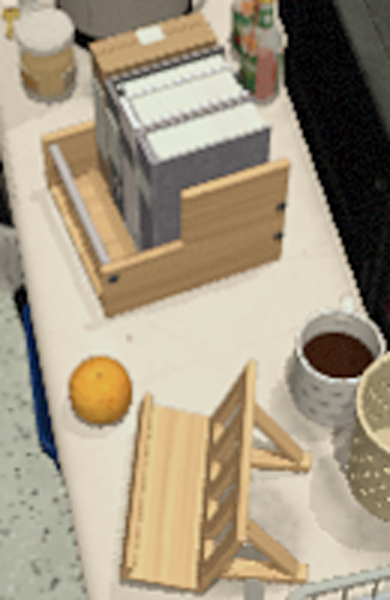

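The ring is confirmed on the second spine from the left (slot y=+21), with the carton to its left, the white cookbook to its right, then the cloth one. Next I'll fit the rack and stand poses to the corners seen in both views.

```bash
cat > fit.py <<'E'
from h import *
T=bot.camera_info("top");S=bot.camera_info("scene")
za=lambda u,v:(205+u/4.6,165+v/4.6); zb=lambda u,v:(325+(u-485)/2.85,230+v/2.85); zs=lambda u,v:(215+u/3,150+v/3)
rack=[(T,za(55,408),(-45,83,75)),(T,za(350,460),(-45,-83,75)),(T,za(57,185),(0,82,211)),(T,za(140,200),(0,41,202)),(T,za(212,190),(0,-1,220)),(T,za(290,203),(0,-41,220)),(T,za(370,222),(0,-82,215)),(T,za(360,545),(-54,-93,0)),(T,za(52,487),(-54,93,0)),
(S,zs(107,315),(-54,-93,0)),(S,zs(107,265),(-45,-83,75)),(S,zs(53,148),(-45,83,75)),(S,zs(183,192),(28,-93,165)),(S,zs(289,162),(140,-93,165)),(S,zs(183,243),(28,-93,88)),(S,zs(283,257),(140,-93,0))]
st=[(T,zb(593,30),(31.8,85,142.5)),(T,zb(777,138),(31.8,-85,142.5)),(T,zb(515,155),(-52,85,68)),(T,zb(690,283),(-52,-85,68)),
(S,zs(250,362),(31.8,85,142.5)),(S,zs(240,545),(31.8,-85,142.5)),(S,zs(148,397),(-52,85,68)),(S,zs(125,585),(-52,-85,68)),(S,zs(205,588),(0,-85,32))]
def fit(L,x0,z=False):
    M=np.array([l[2] for l in L],float)
    def f(p):
        W=M@R.from_euler('z',p[2]).as_matrix().T+[p[0],p[1],p[3] if z else 0]
        return np.concatenate([proj(l[0],w)[0]-l[1] for l,w in zip(L,W)])
    r=least_squares(f,x0,loss='soft_l1',x_scale=[100,100,.1,50][:len(x0)])
    return r.x,f(r.x).reshape(-1,2)
for n,L in(("rack",rack),("stand",st)):
    g=np.mean([onz(l[0],l[1],l[2][2])[:2] for l in L],0)
    for z in(0,1):
        best=min((fit(L,[*g,y]+[0]*z,z) for y in(-2,-1,0,1,2)),key=lambda r:(r[1]**2).sum())
        print(n,np.round(best[0],3),"res",np.round(best[1],1).tolist() if z==0 else "")
# triangulated checks
tr=lambda i,j,L:np.round(tri([(L[i][0],L[i][1]),(L[j][0],L[j][1])]),1)
print(tr(0,11,rack),tr(1,10,rack),tr(7,9,rack),"stand",[tr(k,k+4,st) for k in range(4)])
E
python3 fit.py
```

```text
rack [4.91145e+02 4.54420e+01 1.81000e-01] res [[-0.0, -1.2], [0.9, -1.1], [-1.3, -1.9], [-2.0, 0.1], [-0.6, -0.0], [-0.4, -0.2], [-0.1, -0.1], [1.9, 0.1], [-0.6, 0.1], [0.0, 2.4], [0.6, 1.6], [-0.8, -0.2], [-0.2, 2.0], [0.8, -0.3], [-0.3, 0.9], [-0.6, 1.0]]
rack [ 4.91365e+02  4.56590e+01  1.81000e-01 -4.74000e-01] res 
stand [ 4.97030e+02 -2.81303e+02 -2.87000e-01] res [[-1.7, 0.0], [0.9, 1.5], [2.6, -3.1], [5.4, -6.2], [-2.4, -0.6], [-1.8, -0.5], [0.1, -0.2], [2.5, -4.0], [-3.8, 1.6]]
stand [ 5.00372e+02 -2.79409e+02 -2.82000e-01 -7.81600e+00] res 
[434.  121.7  67.8] [459.5 -41.9  76.3] [455.1 -49.5   0. ] stand [array([ 557. , -211.2,  139.1]), array([ 509.1, -370.9,  137.3]), array([ 471. , -179.3,   53.6]), array([ 417.6, -344.1,   39.5])]
```

```bash
cat >> h.py <<'E'
RK=(491.1,45.5,.181); ST=[500,-281,-.285]
def w(fr,p): return R.from_euler('z',fr[2]).apply(p)+[fr[0],fr[1],0]
def plan(pos,Rt,n,grip,dec=2,R0=None,p0=None):
    s=bot.get_state();p=np.array(s["tool_pos"] if p0 is None else p0);Q=R.from_euler('xyz',s["tcp_rot"]) if R0 is None else R0
    rv=(Q.inv()*Rt).as_rotvec()
    rows=[]
    for k in range(n):
        Qk=Q*R.from_rotvec(rv*k/n);d=Qk.inv().apply((np.array(pos)-p)/n)/20
        rows.append(" ".join(f"{round(float(x),dec)+0:g}" for x in (*d,*rv/n/.15,grip)))
    if len(set(rows))==1: print(n,"x",rows[0])
    else: print(";".join(rows))
    print("  from",np.round(p,1),"max",max(max(abs(float(x)) for x in r.split()[:6]) for r in rows))
E
python3 - <<'E'
from h import *
T=bot.camera_info("top");S=bot.camera_info("scene")
f=1/1.4286
P=lambda a,b:np.round(tri([(T,(a[0]*f,a[1]*f)),(S,(b[0]*f,b[1]*f))]))
print("bottle caps",P((297,205),(430,183)),P((323,213),(434,203)))
print("airpot lid front",P((185,140),(365,85)),"base z0",onz(T,(245*f,325*f),0),onz(S,(365*f,240*f),0))
print("honey",P((241,320),(328,228)),"orange",P((452,427),(354,400)),"mug",P((514,322),(469,383)))
print("utensil can",P((575,295),(505,400)))
E
```

```text
bottle caps [687. 269. 181.] [681. 208. 183.]
airpot lid front [567. 376. 380.] base z0 [502.42787051 312.31682251   0.        ] [540.28946953 300.67005638   0.        ]
honey [451. 265.  99.] orange [ 430. -147.   28.] mug [ 652. -186.   74.]
utensil can [ 687. -275.  150.]
```

```bash
python3 - <<'E'
from h import *
D=R.from_euler('xyz',[np.pi,0,np.pi+.181])
plan([280,310,330],D,16,-1)
plan([400,90,330],D,14,-1,2,D,[280,310,330])
p=w(RK,[165,21,330]);print(p)
E
```

```text
-0.4 -0.71 -0.31 0 0 -0.25 -1;-0.37 -0.72 -0.31 0 0 -0.25 -1;-0.35 -0.74 -0.31 0 0 -0.25 -1;-0.32 -0.75 -0.31 0 0 -0.25 -1;-0.29 -0.76 -0.31 0 0 -0.25 -1;-0.26 -0.77 -0.31 0 0 -0.25 -1;-0.23 -0.78 -0.31 0 0 -0.25 -1;-0.2 -0.79 -0.31 0 0 -0.25 -1;-0.17 -0.8 -0.31 0 0 -0.25 -1;-0.14 -0.8 -0.31 0 0 -0.25 -1;-0.11 -0.81 -0.31 0 0 -0.25 -1;-0.08 -0.81 -0.31 0 0 -0.25 -1;-0.05 -0.81 -0.31 0 0 -0.25 -1;-0.02 -0.82 -0.31 0 0 -0.25 -1;0.01 -0.82 -0.31 0 0 -0.25 -1;0.04 -0.81 -0.31 0 0 -0.25 -1
  from [255.6 569.7 230.4] max 0.82
14 x -0.28 -0.85 0 0 0 0 -1
  from [280 310 330] max 0.85
[649.62430839  95.85914663 330.        ]
```

Call:
arm_command(commands="-0.4 -0.71 -0.31 0 0 -0.25 -1;-0.37 -0.72 -0.31 0 0 -0.25 -1;-0.35 -0.74 -0.31 0 0 -0.25 -1;-0.32 -0.75 -0.31 0 0 -0.25 -1;-0.29 -0.76 -0.31 0 0 -0.25 -1;-0.26 -0.77 -0.31 0 0 -0.25 -1;-0.23 -0.78 -0.31 0 0 -0.25 -1;-0.2 -0.79 -0.31 0 0 -0.25 -1;-0.17 -0.8 -0.31 0 0 -0.25 -1;-0.14 -0.8 -0.31 0 0 -0.25 -1;-0.11 -0.81 -0.31 0 0 -0.25 -1;-0.08 -0.81 -0.31 0 0 -0.25 -1;-0.05 -0.81 -0.31 0 0 -0.25 -1;-0.02 -0.82 -0.31 0 0 -0.25 -1;0.01 -0.82 -0.31 0 0 -0.25 -1;0.04 -0.81 -0.31 0 0 -0.25 -1")

```text
time_s: 2.15
tool_pos: [279.2, 299.4, 327.1]
tcp_rot: [-3.131, -0.012, -2.941]
contact_force: [0.1, -0.2, 1.0]
finger_gap: 0.0
```

Call:
arm_command(commands="-0.28 -0.85 0 0 0 0 -1;-0.28 -0.85 0 0 0 0 -1;-0.28 -0.85 0 0 0 0 -1;-0.28 -0.85 0 0 0 0 -1;-0.28 -0.85 0 0 0 0 -1;-0.28 -0.85 0 0 0 0 -1;-0.28 -0.85 0 0 0 0 -1;-0.28 -0.85 0 0 0 0 -1;-0.28 -0.85 0 0 0 0 -1;-0.28 -0.85 0 0 0 0 -1;-0.28 -0.85 0 0 0 0 -1;-0.28 -0.85 0 0 0 0 -1;-0.28 -0.85 0 0 0 0 -1;-0.28 -0.85 0 0 0 0 -1")

```text
time_s: 3.9
tool_pos: [403.1, 73.2, 325.4]
tcp_rot: [-3.131, -0.017, -2.94]
contact_force: [0.1, 0.5, 0.3]
finger_gap: 0.001
```

```bash
python3 - <<'E'
from h import *
D=R.from_euler('xyz',[np.pi,0,np.pi+.181])
p=w(RK,[165,21,330]);plan(p,D,14,-1)
i=bot.camera_info("wrist");T=np.array(i["camera_from_world"])
print(bot.get_state()["tcp_rot"],bot.get_state()["joints"],"cam",-T[:3,:3].T@T[:3,3],T[2,:3])
f=bot.grab_frame("wrist");cv2.imwrite("pics/w1.png",f)
E
```

```text
-0.88 -0.1 -0.03 -0.01 -0.01 0.01 -1;-0.88 -0.1 -0.03 -0.01 -0.01 0.01 -1;-0.88 -0.09 -0.03 -0.01 -0.01 0.01 -1;-0.88 -0.09 -0.03 -0.01 -0.01 0.01 -1;-0.88 -0.09 -0.03 -0.01 -0.01 0.01 -1;-0.88 -0.09 -0.03 -0.01 -0.01 0.01 -1;-0.88 -0.09 -0.02 -0.01 -0.01 0.01 -1;-0.88 -0.09 -0.02 -0.01 -0.01 0.01 -1;-0.88 -0.09 -0.02 -0.01 -0.01 0.01 -1;-0.88 -0.09 -0.02 -0.01 -0.01 0.01 -1;-0.88 -0.08 -0.02 -0.01 -0.01 0.01 -1;-0.88 -0.08 -0.02 -0.01 -0.01 0.01 -1;-0.88 -0.08 -0.02 -0.01 -0.01 0.01 -1;-0.88 -0.08 -0.02 -0.01 -0.01 0.01 -1
  from [403.1  73.2 325.4] max 0.88
[-3.13113576 -0.01694062 -2.94024913] [ 0.03112312 -0.1394413  -0.2788842   1.44627799 -0.0131754  -0.17021066] cam [340.58762835  60.88536587 468.82862024] [ 0.24432315  0.03854471 -0.9689275 ]
```

Call:
arm_command(commands="-0.88 -0.1 -0.03 -0.01 -0.01 0.01 -1;-0.88 -0.1 -0.03 -0.01 -0.01 0.01 -1;-0.88 -0.1 -0.03 -0.01 -0.01 0.01 -1;-0.88 -0.1 -0.03 -0.01 -0.01 0.01 -1;-0.88 -0.1 -0.03 -0.01 -0.01 0.01 -1;-0.88 -0.1 -0.03 -0.01 -0.01 0.01 -1;-0.88 -0.1 -0.03 -0.01 -0.01 0.01 -1;-0.88 -0.1 -0.03 -0.01 -0.01 0.01 -1;-0.88 -0.1 -0.03 -0.01 -0.01 0.01 -1;-0.88 -0.1 -0.03 -0.01 -0.01 0.01 -1;-0.88 -0.1 -0.03 -0.01 -0.01 0.01 -1;-0.88 -0.1 -0.03 -0.01 -0.01 0.01 -1;-0.88 -0.1 -0.03 -0.01 -0.01 0.01 -1;0 0 0 0 0 0 -1")

```text
time_s: 5.7
tool_pos: [651.5, 93.0, 328.9]
tcp_rot: [3.132, 0.003, -2.961]
contact_force: [-0.2, 0.2, -0.6]
finger_gap: 0.003
```

```bash
python3 - <<'E'
from h import *
import json
i=bot.camera_info("wrist");print(bot.get_state()["tcp_rot"],bot.get_state()["tool_pos"])
f=bot.grab_frame("wrist");cv2.imwrite("pics/w2.png",f)
json.dump({k:np.array(v).tolist() for k,v in i.items()},open("w2.json","w"))
a=cv2.imread("pics/w1.png")
o=np.zeros((600,800,3),np.uint8);o[:300,:400]=cv2.resize(a,(400,300));o=cv2.resize(f,(800,600))
M=np.array([[x,y,z] for x,y,z in((0,41,202),(0,1,202),(125,41,202),(125,1,202))],float)
print(np.round(proj(i,w(RK,M))*800/560))
cv2.imwrite("pics/w2b.png",o)
E
```

```text
[ 3.13184361e+00  2.93022210e-03 -2.96110935e+00] [651.48768612  93.01264256 328.90709128]
[[448. -36.]
 [368. -36.]
 [444. 213.]
 [372. 213.]]
```

View pics/w2b.png

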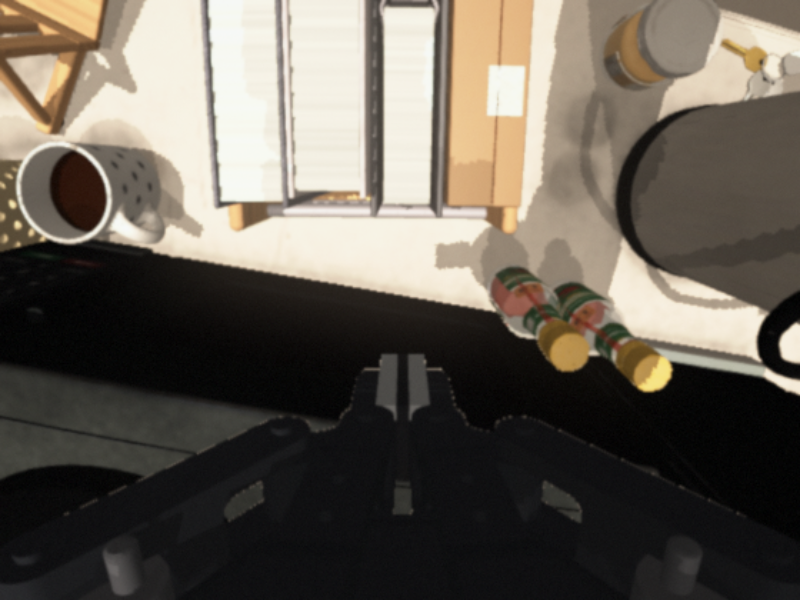

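Binder fore-edge top runs (374..441, 213), matching the predicted (372..444, 213); neighbours and open space behind are as expected. I'll check the microwave's edge clearance before descending.

```bash
python3 - <<'E'
from h import *
T=bot.camera_info("top");S=bot.camera_info("scene");f=1/1.4286
P=lambda a,b:np.round(tri([(T,(a[0]*f,a[1]*f)),(S,(b[0]*f,b[1]*f))]))
print("mw",P((318,163),(447,168)),P((503,210),(510,325)))
import json
i=json.load(open("w2.json"));print("edge z0",onz(i,(400*f,305*f),0),onz(i,(400*f,305*f),230))
D=R.from_euler('xyz',[np.pi,0,np.pi+.181])
for p in ([146,21,200],[146,21,180]):
    plan(w(RK,p),D,8 if p[2]==200 else 9,-1)
E
```

```text
mw [708. 220. 271.] [ 739. -136.  222.]
edge z0 [721.51200128 105.24058499   0.        ] [655.56187719  92.24382236 230.        ]
0.12 0.01 0.81 0.01 0 0 -1;0.12 0.01 0.81 0.01 0 0 -1;0.12 0.01 0.81 0.01 0 0 -1;0.12 0.01 0.81 0.01 0 0 -1;0.12 0.01 0.81 0.01 0 0 -1;0.12 0.02 0.81 0.01 0 0 -1;0.12 0.02 0.81 0.01 0 0 -1;0.12 0.02 0.81 0.01 0 0 -1
  from [650.7  93.  329. ] max 0.81
0.11 0.01 0.83 0.01 0 0 -1;0.11 0.01 0.83 0.01 0 0 -1;0.11 0.01 0.83 0.01 0 0 -1;0.11 0.01 0.83 0.01 0 0 -1;0.11 0.01 0.83 0.01 0 0 -1;0.11 0.01 0.83 0.01 0 0 -1;0.11 0.01 0.83 0.01 0 0 -1;0.11 0.01 0.83 0.01 0 0 -1;0.11 0.02 0.83 0.01 0 0 -1
  from [650.7  93.  329. ] max 0.83
```

Call:
arm_command(commands="0.11 0.01 0.83 0.01 0 0 -1;0.11 0.01 0.83 0.01 0 0 -1;0.11 0.01 0.83 0.01 0 0 -1;0.11 0.01 0.83 0.01 0 0 -1;0.11 0.01 0.83 0.01 0 0 -1;0.11 0.01 0.83 0.01 0 0 -1;0.11 0.01 0.83 0.01 0 0 -1;0.11 0.01 0.83 0.01 0 0 -1;0.11 0.01 0.83 0.01 0 0 -1;0 0 0 0 0 0 -1")

```text
time_s: 7.0
tool_pos: [625.6, 91.7, 166.9]
tcp_rot: [-3.138, -0.003, -2.961]
contact_force: [-0.3, -0.5, -0.2]
finger_gap: -0.001
```

```bash
cat > tip.py <<'E'
from h import *
import sys
# rows that turn the tool with the binder about its foot: start lean a0 -> a1 in n rows
a0,a1,n=float(sys.argv[1]),float(sys.argv[2]),int(sys.argv[3])
off=[float(v) for v in sys.argv[4].split(",")] # tool in binder frame: x', z'
D=R.from_euler('xyz',[np.pi,0,np.pi+.181])
def pose(a):
    q=R.from_euler('z',RK[2])*R.from_euler('y',-a)
    return w(RK,[0,21,12])+q.apply([off[0],0,off[1]]), q*R.from_euler('z',-RK[2])*D
A=np.linspace(a0,a1,n+1)
for k in range(n):
    p,q=pose(A[k]);p1,q1=pose(A[k+1]);d=q.inv().apply(p1-p)/20;rv=(q.inv()*q1).as_rotvec()/.15
    print(" ".join(f"{round(float(v),2)+0:g}" for v in(*d,*rv)),"-1;")
E
python3 - <<'E'
from h import *
s=bot.get_state();p=R.from_euler('z',-RK[2]).apply(s["tool_pos"]-np.r_[RK[:2],0]);print(p,s["tcp_rot"],s["contact_force"])
E
python3 tip.py 0 .48 8 136,172
```

```text
[140.62157411  21.22689862 166.94469895] [-3.13765224e+00 -2.95497265e-03 -2.96079542e+00] [-0.25587707 -0.52740436 -0.24843782]
0.53 0 -0.39 0 -0.4 0 -1;
0.53 0 -0.39 0 -0.4 0 -1;
0.53 0 -0.39 0 -0.4 0 -1;
0.53 0 -0.39 0 -0.4 0 -1;
0.53 0 -0.39 0 -0.4 0 -1;
0.53 0 -0.39 0 -0.4 0 -1;
0.53 0 -0.39 0 -0.4 0 -1;
0.53 0 -0.39 0 -0.4 0 -1;
```

Call:
arm_command(commands="0.25 0 0 0 0 0 -1;0.53 0 -0.39 0 -0.4 0 -1;0.53 0 -0.39 0 -0.4 0 -1;0.53 0 -0.39 0 -0.4 0 -1")

```text
time_s: 7.5
tool_pos: [592.8, 85.2, 192.1]
tcp_rot: [-3.137, 0.192, -2.959]
contact_force: [1.1, 0.2, -0.5]
finger_gap: -0.002
```

```bash
cat > st.py <<'E'
from h import *
s=bot.get_state();p=R.from_euler('z',-RK[2]).apply(s["tool_pos"]-np.r_[RK[:2],0])
q=R.from_euler('z',-RK[2])*R.from_euler('xyz',s["tcp_rot"]);z=q.as_matrix()[:,2];a=np.arctan2(z[0],-z[2])
b=R.from_euler('y',a).apply(p-[0,0,12])
print("rack",np.round(p,1),"lean",round(a,3),"in binder frame",np.round(b,1),"F",np.round(s["contact_force"],1),"tooly",np.round(q.as_matrix()[:,1],3),"t",s["time_s"],"q",np.round(s["joints"],2))
E
python3 st.py; python3 -c "
from h import *
cv2.imwrite('pics/t2.png',cv2.resize(bot.grab_frame('top')[120:300,190:330],None,fx=4,fy=4,interpolation=cv2.INTER_CUBIC)[:600])"
```

```text
rack [107.2  20.7 192.1] lean 0.192 in binder frame [139.6  20.7 156.4] F [ 1.1  0.2 -0.5] tooly [-0.     1.    -0.005] t 7.5 q [ 0.02  0.13 -0.31  0.94  0.03 -0.16]
```

View pics/t2.png

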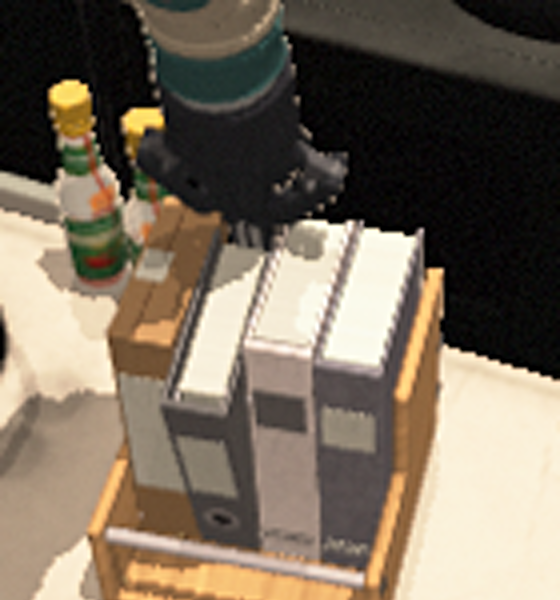

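The binder is tipping forward between its neighbours, which are staying put, so I'll continue.

Call:
arm_command(commands="0.53 0 -0.39 0 -0.4 0 -1;0.53 0 -0.39 0 -0.4 0 -1;0.53 0 -0.39 0 -0.4 0 -1;0.53 0 -0.39 0 -0.4 0 -1;0.4 0 -0.3 0 -0.3 0 -1;0 0 0 0 0 0 -1")

```text
time_s: 8.3
tool_pos: [532.8, 73.9, 219.6]
tcp_rot: [-3.134, 0.493, -2.957]
contact_force: [0.7, -0.3, -0.3]
finger_gap: 0.003
```

```bash
python3 st.py
```

```text
rack [ 46.1  20.5 219.6] lean 0.493 in binder frame [138.9  20.5 161. ] F [ 0.7 -0.3 -0.3] tooly [ 0.     1.    -0.007] t 8.3 q [-0.03 -0.18 -0.64  0.63  0.1  -0.19]
```

Call:
arm_command(commands="0.4 0 -0.3 0 -0.3 0 -1;0.3 0 -0.2 0 -0.2 0 -1;0 0 0 0 0 0 -1;-0.3 0 -0.3 0 0 0 -1;-0.1 0 -0.9 0 0 0 -1;0 0 -0.9 0 0 0 -1;0 0 -0.9 0 0 0 -1;0 0 -0.9 0 0 0 -1;0 0 -0.9 0 0 0 -1;0 0 -0.9 0 0 0 1;0 0 0 0 0 0 1")

```text
time_s: 9.68
tool_pos: [471.3, 61.3, 337.7]
tcp_rot: [-3.129, 0.581, -2.953]
contact_force: [0.7, -0.3, 1.3]
finger_gap: 0.419
```

```bash
python3 st.py; python3 -c "
from h import *
t=cv2.resize(bot.grab_frame('top')[150:300,190:320],None,fx=4,fy=4,interpolation=cv2.INTER_CUBIC)[:600]
print(np.array(bot.camera_info('wrist')['camera_from_world']).round(3).tolist())
v=bot.grab_frame('wrist');cv2.imwrite('pics/w3.png',v);cv2.imwrite('pics/t3.png',t)
o=np.zeros((600,800,3),np.uint8);o[:,:400]=cv2.resize(t,(520,600))[:,:400];o[:300,400:]=cv2.resize(v,(400,300))
s=bot.grab_frame('scene');cv2.imwrite('pics/s3.png',s);o[300:,400:]=cv2.resize(s[145:265,205:365],(400,300),interpolation=cv2.INTER_CUBIC)
cv2.imwrite('pics/m3.png',o)"
```

```text
rack [-16.7  19.1 337.7] lean 0.581 in binder frame [164.9  19.1 281.3] F [ 0.7 -0.3  1.3] tooly [-0.     1.    -0.011] t 9.675 q [-0.09 -0.44 -0.59  0.86  0.14 -0.24]
[[-0.179, 0.984, -0.011, 28.928], [0.65, 0.127, 0.749, -539.705], [0.738, 0.127, -0.663, 22.16], [0.0, 0.0, 0.0, 1.0]]
```

View pics/m3.png

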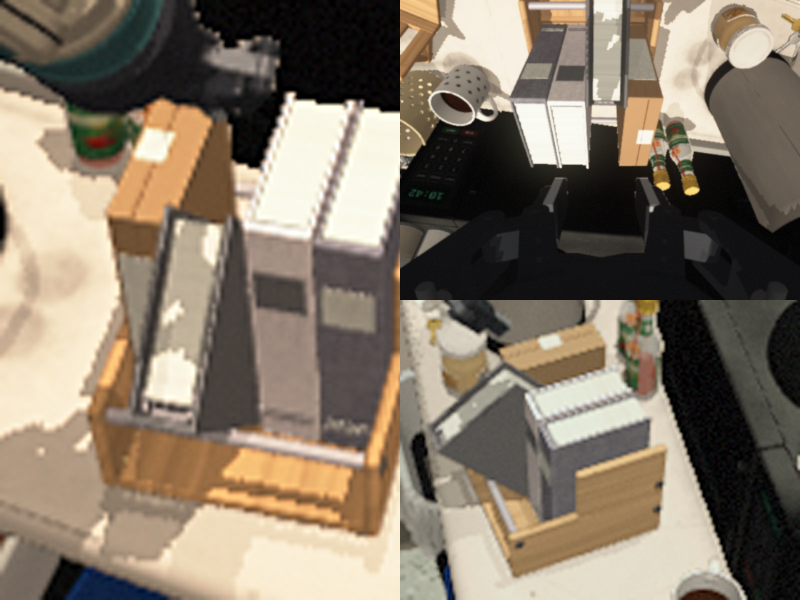

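The binder leans on the rail by itself with its foot in the rack, and the neighbours are standing. In the wrist tile the fore-edge top corners are at (591,105) and (629,105). I'll check these against the model and plan the grip.

```bash
python3 - <<'E'
from h import *
i=bot.camera_info("wrist");t=bot.camera_info("top");print(i["camera_from_world"][0])
for a in(.54,.58,.62):
    q=R.from_euler('z',RK[2])*R.from_euler('y',-a)
    M=w(RK,[0,21,12])+q.apply([[125,20,190],[125,-20,190],[0,20,190],[0,-20,190]])
    print(a,(proj(i,M)[:2]*400/560+[400,0]).round().tolist(),"top tile",((proj(t,M)-[190,150])*4).round().tolist())
s=bot.get_state();a=.58
q=R.from_euler('z',RK[2])*R.from_euler('y',-a);Rt=q*R.from_euler('xyz',[np.pi,0,np.pi])
p1=w(RK,[0,21,12])+q.apply([45,0,262]);p2=w(RK,[0,21,12])+q.apply([45,0,152])
plan(p1,Rt,7,1);plan(p2,Rt,6,1,2,Rt,p1)
E
```

```text
[-1.79078146e-01  9.83785042e-01 -9.89996247e-03  2.83390006e+01]
0.54 [[625.0, 123.0], [585.0, 122.0]] top tile [[172.0, 179.0], [241.0, 190.0], [129.0, 396.0], [199.0, 409.0]]
0.58 [[626.0, 116.0], [584.0, 116.0]] top tile [[168.0, 190.0], [236.0, 201.0], [127.0, 410.0], [196.0, 422.0]]
0.62 [[626.0, 108.0], [584.0, 108.0]] top tile [[163.0, 202.0], [232.0, 213.0], [124.0, 423.0], [194.0, 436.0]]
0.83 0.02 0.13 -0.01 0 0.01 1;0.83 0.02 0.13 -0.01 0 0.01 1;0.83 0.01 0.13 -0.01 0 0.01 1;0.83 0.01 0.13 -0.01 0 0.01 1;0.83 0.01 0.13 -0.01 0 0.01 1;0.83 0.01 0.12 -0.01 0 0.01 1;0.83 0.01 0.12 -0.01 0 0.01 1
  from [470.   61.5 334.3] max 0.83
6 x 0 0 0.92 0 0 0 1
  from [383.1  47.1 255.8] max 0.92
```

Call:
arm_command(commands="0.83 0 0.13 0 0 0 1;0.83 0 0.13 0 0 0 1;0.83 0 0.13 0 0 0 1;0.83 0 0.13 0 -0.05 0.03 1;0.83 0 0.12 0 -0.05 0.03 1;0.75 0 0.12 -0.05 -0.05 0 1;0 0 0 0 0 0 1")

```text
time_s: 10.7
tool_pos: [386.6, 48.0, 252.9]
tcp_rot: [3.133, 0.584, -2.969]
contact_force: [0.2, -1.4, -0.2]
finger_gap: 0.996
```

```bash
python3 st.py; python3 - <<'E'
from h import *
a=.595;q=R.from_euler('z',RK[2])*R.from_euler('y',-a);Rt=q*R.from_euler('xyz',[np.pi,0,np.pi])
plan(w(RK,[0,21,12])+q.apply([45,0,152]),Rt,6,1)
i=bot.camera_info("wrist");v=bot.grab_frame('wrist')
for a in(.56,.6,.64):
    q=R.from_euler('z',RK[2])*R.from_euler('y',-a)
    M=w(RK,[0,21,12])+q.apply([[125,20,190],[125,-20,190],[0,20,190],[0,-20,190]])
    print(a,(proj(i,M)*800/560).round().tolist())
cv2.imwrite('pics/w4.png',cv2.resize(v,(800,600)))
E
```

```text
rack [-102.3   21.3  252.9] lean 0.584 in binder frame [ 47.5  21.3 257.4] F [ 0.2 -1.4 -0.2] tooly [0.004 1.    0.007] t 10.7 q [-0.21 -0.61 -0.84  0.8   0.21 -0.32]
0.03 -0.01 0.87 0 -0.01 -0.01 1;0.04 -0.01 0.87 0 -0.01 -0.01 1;0.04 -0.01 0.87 0 -0.01 -0.01 1;0.04 0 0.87 0 -0.01 -0.01 1;0.04 0 0.87 0 -0.01 -0.01 1;0.04 0 0.87 0 -0.01 -0.01 1
  from [386.6  48.  252.9] max 0.87
0.56 [[444.0, 467.0], [366.0, 468.0], [449.0, 222.0], [357.0, 223.0]]
0.6 [[445.0, 460.0], [365.0, 461.0], [450.0, 205.0], [357.0, 205.0]]
0.64 [[446.0, 452.0], [364.0, 453.0], [450.0, 187.0], [356.0, 187.0]]
```

View pics/w4.png

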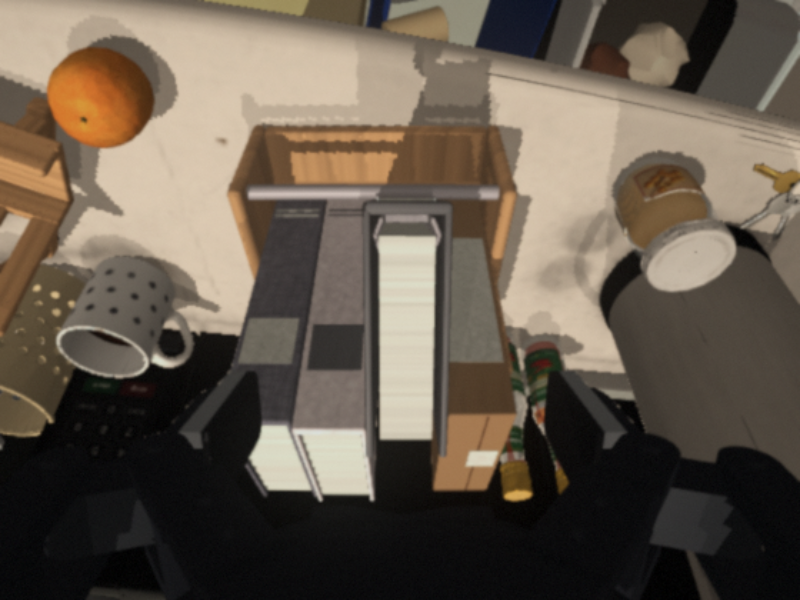

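The binder's top spine edge spans (363..452, 202), giving a lean of ≈0.6 and a centre about 1.5 mm toward +y. Next I descend and grip.

Call:
arm_command(commands="0.05 0.02 0.87 0 -0.02 -0.01 1;0.05 0.02 0.87 0 -0.02 -0.01 1;0.05 0.02 0.87 0 -0.02 -0.01 1;0.05 0.02 0.87 0 -0.02 -0.01 1;0.05 0 0.87 0 -0.02 0 1;0 0 0.4 0 0 0 1;0 0 0 0 0 0 1", grip_force=50)

```text
time_s: 11.62
tool_pos: [441.7, 59.0, 174.9]
tcp_rot: [-3.141, 0.609, -2.958]
contact_force: [-0.4, 1.0, -0.3]
finger_gap: 0.997
```

```bash
python3 st.py
```

```text
rack [-46.1  22.2 174.9] lean 0.609 in binder frame [ 55.3  22.2 160. ] F [-0.4  1.  -0.3] tooly [-0.003  1.    -0.   ] t 11.625 q [-0.13 -0.4  -0.93  0.46  0.18 -0.26]
```

Call:
arm_command(commands="0.35 0 0.3 0 0 0 1;0 0 0 0 0 0 -1;0 0 0 0 0 0 -1;0 0 0 0 0 0 -1;0 0 0 0 0 0 -1;0 0 0 0 0 0 -1;0 0 0 0 0 0 -1", grip_force=50)

```text
time_s: 12.5
tool_pos: [439.8, 58.3, 167.2]
tcp_rot: [-3.14, 0.612, -2.958]
contact_force: [-0.7, 0.3, -0.5]
finger_gap: 0.464
```

```bash
python3 st.py; python3 -c "
from workcell import bot; print(bot.get_state()['finger_gap'])"
```

```text
rack [-48.2  21.8 167.2] lean 0.612 in binder frame [ 49.7  21.8 154.7] F [-0.7  0.3 -0.5] tooly [-0.002  1.    -0.001] t 12.5 q [-0.13 -0.4  -0.95  0.43  0.18 -0.26]
0.46406903800673505
```

The gap of 0.464 (≈39.5 mm) means the binder is held. I'll lift straight up and refine the stand fit.

```bash
cat > fit2.py <<'E'
from fit import *
def model(p):
    return lambda y,k:{'top':(31.8,y,142.5),'lip':(p[3],y,p[4]),'cor':(0,y,32)}[k]
L=[(l[0],l[1],85*(1 if l[2][1]>0 else -1),'top' if l[2][2]>100 else 'lip' if l[2][2]>50 else 'cor') for l in st]
def f(p):
    m=model(p);return np.concatenate([proj(l[0],w0(p,m(l[2],l[3])))[0]-l[1] for l in L]+[[(p[4]-60)/5,(p[3]+55)/3]])
def w0(p,x): return R.from_euler('z',p[2]).apply(x)+[p[0],p[1],0]
r=least_squares(f,[500,-281,-.285,-55,60],loss='soft_l1',x_scale=[10,10,.1,5,5]);print(np.round(r.x,3),np.round(f(r.x)[:-2].reshape(-1,2),1).tolist())
p=r.x;out=[]
for cam,n,c in((T,"t3",None),(S,"s3",None)):pass
ti=cv2.imread("pics/top0.png");si=cv2.imread("pics/scene0.png")
for im,cam,(x0,y0),k in((ti,T,(325,230),4),(si,S,(245,255),4)):
    b=cv2.resize(im[y0:y0+(150 if k==3 else 110),x0:x0+100],None,fx=k,fy=k,interpolation=cv2.INTER_CUBIC)
    m=model(p)
    for q in([m(85,'top'),m(-85,'top'),m(-85,'cor'),m(85,'cor'),m(85,'top')],[m(85,'cor'),m(85,'lip'),m(-85,'lip'),m(-85,'cor')],[(-57.7,85,48.6),(-57.7,-85,48.6)]):
        u=((np.vstack([proj(cam,w0(p,a)) for a in q])+.5-[x0,y0])*k).astype(int)
        cv2.polylines(b,[u.reshape(-1,1,2)],False,(255,0,0),1)
    out.append(b)
cv2.imwrite("pics/ov.png",np.hstack(out))
E
python3 fit2.py|tail -1
```

```text
[ 5.02258e+02 -2.80915e+02 -3.14000e-01 -6.14410e+01  5.15030e+01] [[-0.4, -2.1], [1.0, 0.4], [0.2, 0.3], [0.9, -1.7], [0.4, -0.8], [-0.7, -0.8], [-0.5, 1.6], [0.2, -3.0], [-2.8, 1.0]]
```

View pics/ov.png

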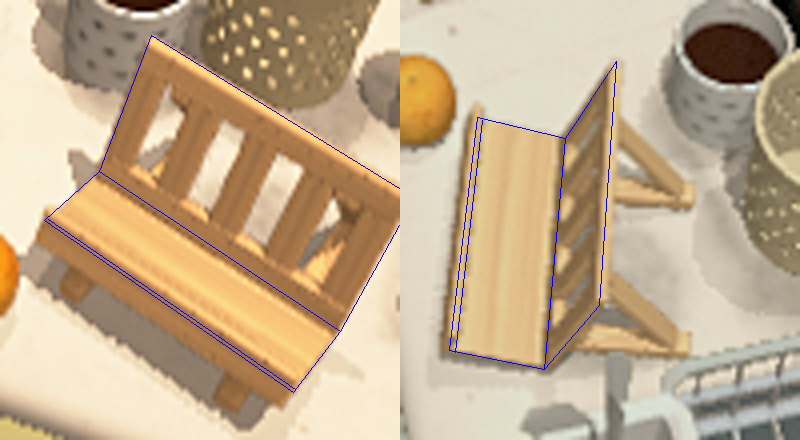

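```bash
python3 - <<'E'
from h import *
s=bot.get_state();Q=R.from_euler('xyz',s["tcp_rot"])
plan(s["tool_pos"]+[0,0,110],Q,7,-1)
E
```

```text
7 x -0.45 0 -0.64 0 0 0 -1
  from [439.8  58.3 167.2] max 0.64
```

The overlay matches the backrest, corner and ledge within 1–2 px. I'll use the stand pose (502, -281, -0.305) and lift now.

Call:
arm_command(commands="-0.35 0 -0.5 0 0 0 -1;-0.45 0 -0.64 0 0 0 -1;-0.45 0 -0.64 0 0 0 -1;-0.45 0 -0.64 0 0 0 -1;-0.45 0 -0.64 0 0 0 -1;-0.45 0 -0.64 0 0 0 -1;-0.45 0 -0.64 0 0 0 -1")

```text
time_s: 13.38
tool_pos: [433.4, 58.7, 271.6]
tcp_rot: [3.139, 0.594, -2.961]
contact_force: [0.0, 0.5, -2.4]
finger_gap: 0.459
```

```bash
python3 st.py; python3 - <<'E'
from h import *
s=bot.get_state();Q=R.from_euler('xyz',s["tcp_rot"]);print(s["finger_gap"])
plan([428,56,385],Q,6,-1)
E
```

```text
rack [-54.4  23.3 271.6] lean 0.594 in binder frame [100.3  23.3 245.6] F [ 0.   0.5 -2.4] tooly [-0.001  1.     0.002] t 13.375 q [-0.13 -0.51 -0.76  0.74  0.18 -0.26]
0.4589590862557894
6 x -0.49 -0.01 -0.81 0 0 0 -1
  from [433.4  58.7 271.6] max 0.81
```

Call:
arm_command(commands="-0.49 0 -0.81 0 0 0 -1;-0.49 0 -0.81 0 0 0 -1;-0.49 0 -0.81 0 0 0 -1;-0.49 0 -0.81 0 0 0 -1;-0.49 0 -0.81 0 0 0 -1;-0.49 0 -0.81 0 0 0 -1")

```text
time_s: 14.12
tool_pos: [422.3, 57.2, 386.3]
tcp_rot: [3.138, 0.582, -2.964]
contact_force: [0.4, -0.8, -2.5]
finger_gap: 0.458
```

```bash
cat >> h.py <<'E'
ST=[502,-281,-.305]
RbS=R.from_euler('z',ST[2])*R.from_euler('y',.28)*R.from_euler('z',-np.pi/2)
TB=np.array([-13,0,154.5]); FT=R.from_matrix(np.array([[-1,0,0],[0,1,0],[0,0,-1]],float).T)
SEAT=w(ST,[-20*np.cos(.28),0,32+20*np.sin(.28)])
def goal(up=0,fwd=0,left=0): # offsets along binder z, away from backrest, to reader's left
    return SEAT+RbS.apply(TB+np.array([-left,-fwd,up])), RbS*FT
E
python3 - <<'E'
from h import *
s=bot.get_state();print(s["tool_pos"],s["tcp_rot"],s["finger_gap"],s["joints"].round(2))
g,Rt=goal(140,8);print(g,goal()[0],Rt.as_euler('xyz'));print(((R.from_euler('xyz',s["tcp_rot"])).inv()*Rt).as_rotvec())
plan([420,-110,400],R.from_euler('xyz',[np.pi,0,2.35]),12,-1)
E
```

```text
[422.34355389  57.23486191 386.27303058] [ 3.13801119  0.58237049 -2.96370055] 0.4575872281387478 [-0.14 -0.55 -0.54  1.02  0.18 -0.27]
[ 557.86670935 -284.95911685  322.76878474] [ 528.29616871 -275.64962383  186.01017819] [-2.86159265  0.          1.26579633]
[0.77240918 0.64131879 1.95138671]
0.08 -0.68 -0.12 0.16 0.3 0.52 -1;0.03 -0.69 -0.1 0.16 0.3 0.52 -1;-0.02 -0.69 -0.09 0.16 0.3 0.52 -1;-0.07 -0.69 -0.07 0.16 0.3 0.52 -1;-0.12 -0.69 -0.06 0.16 0.3 0.52 -1;-0.17 -0.68 -0.05 0.16 0.3 0.52 -1;-0.22 -0.66 -0.04 0.16 0.3 0.52 -1;-0.27 -0.64 -0.04 0.16 0.3 0.52 -1;-0.32 -0.62 -0.04 0.16 0.3 0.52 -1;-0.37 -0.59 -0.04 0.16 0.3 0.52 -1;-0.41 -0.56 -0.04 0.16 0.3 0.52 -1;-0.45 -0.53 -0.05 0.16 0.3 0.52 -1
  from [422.3  57.2 386.3] max 0.69
```

Call:
arm_command(commands="0.08 -0.68 -0.3 0.16 0.3 0.52 -1;0.03 -0.69 -0.25 0.16 0.3 0.52 -1;-0.02 -0.69 -0.2 0.16 0.3 0.52 -1;-0.07 -0.69 -0.07 0.16 0.3 0.52 -1;-0.12 -0.69 -0.06 0.16 0.3 0.52 -1;-0.17 -0.68 -0.05 0.16 0.3 0.52 -1;-0.22 -0.66 -0.04 0.16 0.3 0.52 -1;-0.27 -0.64 -0.04 0.16 0.3 0.52 -1;-0.32 -0.62 -0.04 0.16 0.3 0.52 -1;-0.37 -0.59 -0.04 0.16 0.3 0.52 -1;-0.41 -0.56 -0.04 0.16 0.3 0.52 -1;-0.45 -0.53 -0.05 0.16 0.3 0.52 -1")

```text
time_s: 15.62
tool_pos: [408.0, -113.3, 414.2]
tcp_rot: [-3.127, -0.019, 2.326]
contact_force: [-0.2, -0.1, -2.3]
finger_gap: 0.463
```

```bash
python3 - <<'E'
from h import *
s=bot.get_state();print(s["tool_pos"],s["tcp_rot"],s["finger_gap"],s["joints"].round(2))
g,Rt=goal(150,8);print(g)
plan(g,Rt,16,-1)
E
```

```text
[ 408.03466713 -113.2594898   414.23823955] [-3.1265782  -0.01886231  2.32632393] 0.46332035034530805 [-0.42 -0.11 -0.07  1.63 -0.01  0.4 ]
[ 560.50271928 -285.788994    332.37933913]
-0.72 -0.02 0.24 0.1 0.06 0.44 -1;-0.73 0.03 0.24 0.1 0.06 0.44 -1;-0.72 0.08 0.23 0.1 0.06 0.44 -1;-0.72 0.13 0.22 0.1 0.06 0.44 -1;-0.71 0.18 0.21 0.1 0.06 0.44 -1;-0.7 0.23 0.2 0.1 0.06 0.44 -1;-0.68 0.28 0.19 0.1 0.06 0.44 -1;-0.66 0.33 0.18 0.1 0.06 0.44 -1;-0.64 0.37 0.17 0.1 0.06 0.44 -1;-0.62 0.42 0.16 0.1 0.06 0.44 -1;-0.59 0.46 0.15 0.1 0.06 0.44 -1;-0.56 0.5 0.14 0.1 0.06 0.44 -1;-0.53 0.54 0.13 0.1 0.06 0.44 -1;-0.49 0.57 0.11 0.1 0.06 0.44 -1;-0.45 0.61 0.1 0.1 0.06 0.44 -1;-0.41 0.64 0.09 0.1 0.06 0.44 -1
  from [ 408.  -113.3  414.2] max 0.73
```

Call:
arm_command(commands="-0.72 -0.02 0.24 0.1 0.06 0.44 -1;-0.73 0.03 0.24 0.1 0.06 0.44 -1;-0.72 0.08 0.23 0.1 0.06 0.44 -1;-0.72 0.13 0.22 0.1 0.06 0.44 -1;-0.71 0.18 0.21 0.1 0.06 0.44 -1;-0.7 0.23 0.2 0.1 0.06 0.44 -1;-0.68 0.28 0.19 0.1 0.06 0.44 -1;-0.66 0.33 0.18 0.1 0.06 0.44 -1;-0.64 0.37 0.17 0.1 0.06 0.44 -1;-0.62 0.42 0.16 0.1 0.06 0.44 -1;-0.59 0.46 0.15 0.1 0.06 0.44 -1;-0.56 0.5 0.14 0.1 0.06 0.44 -1;-0.53 0.54 0.13 0.1 0.06 0.44 -1;-0.49 0.57 0.11 0.1 0.06 0.44 -1;-0.45 0.61 0.1 0.1 0.06 0.44 -1;0 0 0 0 0 0 -1")

```text
time_s: 17.62
tool_pos: [559.6, -285.6, 341.0]
tcp_rot: [-2.877, -0.007, 1.294]
contact_force: [0.2, 1.0, -4.0]
finger_gap: 0.458
```

```bash
python3 - <<'E'
from h import *
s=bot.get_state();print(s["tool_pos"],s["tcp_rot"],s["finger_gap"],s["joints"].round(2))
g,Rt=goal(90,8);print(g)
plan(g,Rt,6,-1)
E
```

```text
[ 559.59028933 -285.60469402  340.96053359] [-2.87659263 -0.00662825  1.29415436] 0.4581877211358771 [-0.55  0.45  0.41  1.79 -0.06  1.31]
[ 544.68665969 -280.80973109  274.71601283]
0 0.02 0.57 0.02 0 0.03 -1;0 0.02 0.57 0.02 0 0.03 -1;0 0.02 0.57 0.02 0 0.03 -1;0 0.02 0.57 0.02 0 0.03 -1;0 0.02 0.57 0.02 0 0.03 -1;0 0.03 0.57 0.02 0 0.03 -1
  from [ 559.6 -285.6  341. ] max 0.57
```

Call:
arm_command(commands="0 0.02 0.57 0.02 0 0.03 -1;0 0.02 0.57 0.02 0 0.03 -1;0 0.02 0.57 0.02 0 0.03 -1;0 0.02 0.57 0.02 0 0.03 -1;0 0.02 0.57 0.02 0 0.03 -1;0 0.03 0.5 0.02 0 0.03 -1;0 0 0 0 0 0 -1")

```text
time_s: 18.5
tool_pos: [542.4, -278.5, 272.0]
tcp_rot: [-2.857, -0.0, 1.27]
contact_force: [-0.6, 0.9, -2.9]
finger_gap: 0.463
```

```bash
python3 - <<'E'
from h import *
s=bot.get_state();print(s["tool_pos"],s["tcp_rot"],s["finger_gap"])
plan(goal(30,7)[0],goal()[1],6,-1)
Q=R.from_euler('xyz',s["tcp_rot"]);Rb=Q*FT.inv();o=s["tool_pos"]-Rb.apply(TB)
print("stand frame origin",R.from_euler('z',-ST[2]).apply(o-[ST[0],ST[1],0]))
C=o+Rb.apply([[x,y,z] for x in(-62.5,62.5) for y in(-20,20) for z in(0,190)])
out=[]
for n,(x0,y0) in(("top",(315,190)),("scene",(235,215))):
    i=bot.camera_info(n);f=bot.grab_frame(n);k=3.3
    b=cv2.resize(f[y0:y0+170,x0:x0+120],None,fx=k,fy=k,interpolation=cv2.INTER_CUBIC)
    U=((proj(i,C)+.5-[x0,y0])*k).astype(int)
    for a in range(8):
        for e in(1,2,4):
            if not a&e: cv2.line(b,tuple(map(int,U[a])),tuple(map(int,U[a|e])),(255,0,0) if e!=1 else (0,0,255),1)
    out.append(b)
cv2.imwrite("pics/hov.png",np.hstack(out))
E
```

```text
[ 542.3605275  -278.47023117  272.02558947] [-2.85737280e+00 -3.85289339e-05  1.26952749e+00] 0.4630029924023251
6 x -0.01 0.03 0.47 0 0 0 -1
  from [ 542.4 -278.5  272. ] max 0.47
stand frame origin [ -5.53626286   1.37716217 123.7235197 ]
```

View pics/hov.png

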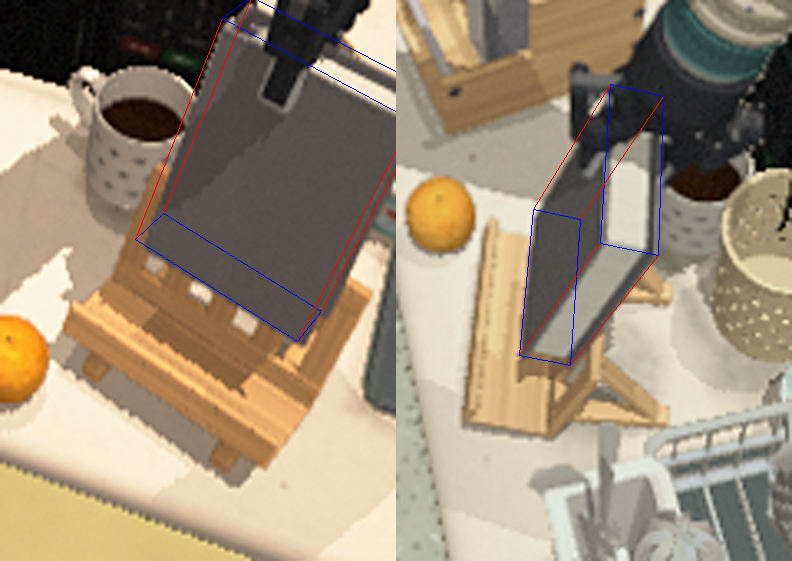

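The projected binder box agrees with the picture in both views to 1–2 px, with the spine to the reader's left. Next I lower it.

Call:
arm_command(commands="0 0.03 0.45 0 0 0 -1;0 0.03 0.45 0 0 0 -1;0 0.03 0.45 0 0 0 -1;0 0.03 0.45 0 0 0 -1;0 0.03 0.45 0 0 0 -1;0 0.03 0.35 0 0 0 -1;0 0 0 0 0 0 -1")

```text
time_s: 19.48
tool_pos: [532.0, -275.6, 218.9]
tcp_rot: [-2.86, 0.001, 1.27]
contact_force: [-0.4, 0.3, -3.5]
finger_gap: 0.462
```

```bash
cat > st2.py <<'E'
from h import *
s=bot.get_state();Q=R.from_euler('xyz',s["tcp_rot"]);Rb=Q*FT.inv();o=s["tool_pos"]-Rb.apply(TB)
d=RbS.inv().apply(o-SEAT);print("t",s["time_s"],"left",round(-d[0],1),"fwd",round(-d[1],1),"up",round(d[2],1),"ang err",(RbS.inv()*Rb).as_rotvec().round(3),"F in binder",RbS.inv().apply(s["contact_force"]).round(1),"gap",s["finger_gap"])
E
python3 st2.py
```

```text
t 19.475 left 0.9 fwd 5.8 up 32.7 ang err [-0.001 -0.002  0.003] F in binder [-0.2  0.5 -3.5] gap 0.46219552191714297
```

Call:
arm_command(commands="0 0 0.4 0 0 0 -1;0 0 0.35 0 0 0 -1;0 0 0.25 0 0 0 -1;0 0 0.2 0 0 0 -1;0 0 0.1 0 0 0 -1")

```text
time_s: 20.1
tool_pos: [525.2, -273.7, 192.9]
tcp_rot: [-2.862, 0.001, 1.27]
contact_force: [-0.9, 0.6, -2.6]
finger_gap: 0.458
```

```bash
python3 st2.py
```

```text
t 20.1 left 0.6 fwd 5.2 up 5.7 ang err [ 0.    -0.002  0.003] F in binder [-0.3 -0.3 -2.8] gap 0.45758769373401975
```

Call:
arm_command(commands="0 0 0.12 0 0 0 -1;0 0 0.1 0 0 0 -1;0 0 0.08 0 0 0 -1")

```text
time_s: 20.48
tool_pos: [524.4, -274.1, 190.6]
tcp_rot: [-2.865, 0.003, 1.27]
contact_force: [-0.7, 0.7, 5.1]
finger_gap: 0.457
```

```bash
python3 st2.py
```

```text
t 20.475 left -0.2 fwd 4.7 up 3.4 ang err [ 0.004 -0.004  0.003] F in binder [-0.5 -2.3  4.6] gap 0.4569167421768703
```

Call:
arm_command(commands="0 0.12 -0.03 0 0 0 -1;0 0.12 0 0 0 0 -1")

```text
time_s: 20.72
tool_pos: [526.5, -274.8, 190.2]
tcp_rot: [-2.859, 0.003, 1.271]
contact_force: [-6.5, 0.9, 6.3]
finger_gap: 0.46
```

```bash
python3 st2.py
```

```text
t 20.725 left -0.4 fwd 3.4 up 3.5 ang err [-0.003 -0.004  0.004] F in binder [ 1.1 -8.   4.2] gap 0.45950741433589964
```

Call:
arm_command(commands="0 0.12 0 0 0 0 -1;0 0.1 0 0 0 0 -1")

```text
time_s: 20.98
tool_pos: [526.9, -274.9, 190.2]
tcp_rot: [-2.85, 0.003, 1.273]
contact_force: [-5.3, 0.4, 4.9]
finger_gap: 0.466
```

```bash
python3 st2.py
```

```text
t 20.975 left -0.5 fwd 4.4 up 3.7 ang err [-0.012 -0.005  0.006] F in binder [ 1.2 -6.3  3.3] gap 0.466214477832441
```

Call:
arm_command(commands="0 0 0 0 0 0 -0.02;0 0 0 0 0 0 0.1;0 0 0 0 0 0 0.2;0 0 0 0 0 0 0.4;0 0 0 0 0 0 0.6;0 0 0 0 0 0 0.6;0 0 0 0 0 0 0.6")

```text
time_s: 21.85
tool_pos: [529.3, -275.9, 189.6]
tcp_rot: [-2.855, 0.004, 1.272]
contact_force: [0.1, 0.5, -0.5]
finger_gap: 0.803
```

```bash
python3 st2.py; cat > look.py <<'E'
from h import *
import sys
C=SEAT+RbS.apply([[x,y,z] for x in(-62.5,62.5) for y in(-20,20) for z in(0,190)])
out=[]
for n,(x0,y0) in(("top",(315,190)),("scene",(235,215))):
    i=bot.camera_info(n);f=bot.grab_frame(n);k=3.3
    b=cv2.resize(f[y0:y0+170,x0:x0+120],None,fx=k,fy=k,interpolation=cv2.INTER_CUBIC)
    U=((proj(i,C)+.5-[x0,y0])*k).astype(int)
    for a in range(8):
        for e in(1,2,4):
            if not a&e: cv2.line(b,tuple(map(int,U[a])),tuple(map(int,U[a|e])),(255,0,0) if e!=1 else (0,0,255),1)
    out.append(b);cv2.imwrite(f"pics/{n}_{sys.argv[1]}.png",f)
cv2.imwrite(f"pics/{sys.argv[1]}.png",np.hstack(out))
E
python3 look.py pl
```

```text
t 21.85 left -0.7 fwd 1.0 up 3.8 ang err [-0.007 -0.005  0.005] F in binder [-0.5  0.1 -0.5] gap 0.8032828930438948
```

View pics/pl.png

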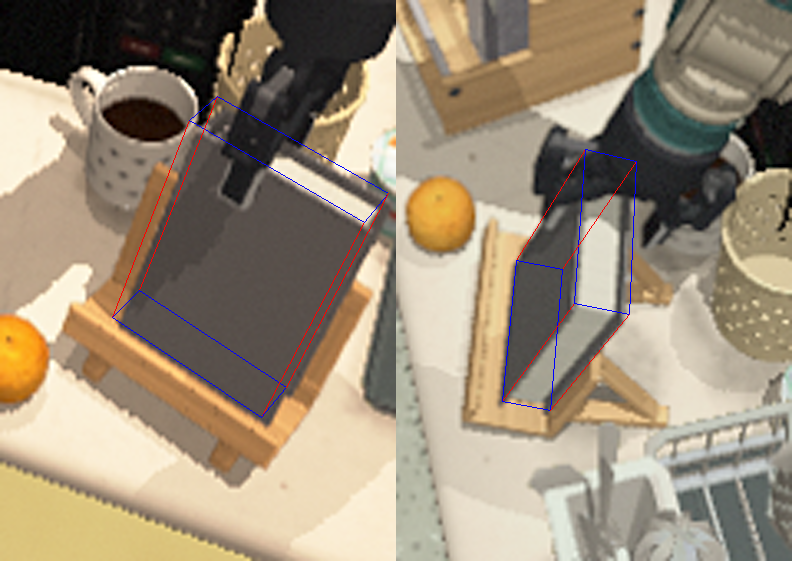

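The binder sits in the stand upright, spine left, within about 2–3 mm of the model. To make sure its foot is flat against the backrest I'll withdraw upward, then give it a gentle low push with shut fingers.

Call:
arm_command(commands="0 0 -0.3 0 0 0 0.6;0 0 -0.6 0 0 0 0.6;0 0 -0.9 0 0 0 0.6;0 0 -0.9 0 0 0 0.6;0 0 -0.9 0 0 0 0.6;0 0 -0.9 0 0 0 0.6;0 0 -0.9 0 0 0 -1;0 0 -0.9 0 0 0 -1")

```text
time_s: 22.95
tool_pos: [565.6, -286.6, 319.1]
tcp_rot: [-2.858, 0.004, 1.272]
contact_force: [0.4, -0.1, -0.0]
finger_gap: 0.381
```

```bash
python3 - <<'E'
from h import *
s=bot.get_state();print(s["tool_pos"],s["time_s"],s["contact_force"])
Rt=R.from_euler('z',ST[2])*R.from_euler('y',-.25)*R.from_euler('z',-np.pi/2)*FT
P=[SEAT+RbS.apply(v) for v in([0,-150,250],[0,-62,55],[0,-35,52])];print(np.round(P))
plan(P[0],Rt,10,-1);plan(P[1],Rt,12,-1,2,Rt,P[0]);plan(P[2],Rt,8,-1,2,Rt,P[1])
E
```

```text
[ 565.62988589 -286.59407814  319.12988185] 22.95 [ 0.38827846 -0.08209406 -0.01389972]
[[ 412. -253.  319.]
 [ 441. -262.  108.]
 [ 465. -269.   97.]]
-0.06 -0.75 0.22 -0.36 0 0 -1;-0.06 -0.76 0.18 -0.36 0 0 -1;-0.06 -0.77 0.14 -0.36 0 0 -1;-0.07 -0.78 0.1 -0.36 0 0 -1;-0.07 -0.78 0.05 -0.36 0 0 -1;-0.07 -0.78 0.01 -0.36 0 0 -1;-0.07 -0.78 -0.03 -0.36 0 0 -1;-0.07 -0.78 -0.07 -0.36 0 0 -1;-0.07 -0.78 -0.11 -0.36 0 0 -1;-0.07 -0.77 -0.15 -0.36 0 0 -1
  from [ 565.6 -286.6  319.1] max 0.78
12 x 0 -0.09 0.89 0 0 0 -1
  from [ 412.1 -252.7  319.2] max 0.89
8 x 0 0.14 0.1 0 0 0 -1
  from [ 441.3 -261.9  107.5] max 0.14
```

Call:
arm_command(commands="-0.06 -0.75 0.22 -0.36 0 0 -1;-0.06 -0.76 0.18 -0.36 0 0 -1;-0.06 -0.77 0.14 -0.36 0 0 -1;-0.07 -0.78 0.1 -0.36 0 0 -1;-0.07 -0.78 0.05 -0.36 0 0 -1;-0.07 -0.78 0.01 -0.36 0 0 -1;-0.07 -0.78 -0.03 -0.36 0 0 -1;-0.07 -0.78 -0.07 -0.36 0 0 -1;-0.07 -0.78 -0.11 -0.36 0 0 -1;-0.07 -0.77 -0.15 -0.36 0 0 -1;0 0 0 0 0 0 -1")

```text
time_s: 24.32
tool_pos: [412.3, -254.7, 330.3]
tcp_rot: [2.85, 0.012, 1.273]
contact_force: [0.1, 0.3, -0.4]
finger_gap: -0.001
```

```bash
cat > pu.py <<'E'
from h import *
import sys
s=bot.get_state();print(s["tool_pos"],s["time_s"],"in binder",RbS.inv().apply(s["tool_pos"]-SEAT).round(1),"F",RbS.inv().apply(s["contact_force"]).round(1),s["joints"].round(2))
Rt=R.from_euler('z',ST[2])*R.from_euler('y',-.25)*R.from_euler('z',-np.pi/2)*FT
plan(SEAT+RbS.apply([float(v) for v in sys.argv[1].split(",")]),Rt,int(sys.argv[2]),-1)
E
python3 pu.py 0,-65,55 12
```

```text
[ 412.26845031 -254.67833331  330.31815726] 24.325 in binder [   1.8 -152.3  260.9] F [-0.3  0.1 -0.4] [-0.76 -0.21 -0.36  1.16  0.12  1.12]
0.02 -0.16 0.92 0.02 0.01 0.01 -1;0.02 -0.15 0.92 0.02 0.01 0.01 -1;0.02 -0.15 0.92 0.02 0.01 0.01 -1;0.02 -0.15 0.92 0.02 0.01 0.01 -1;0.01 -0.15 0.92 0.02 0.01 0.01 -1;0.01 -0.14 0.92 0.02 0.01 0.01 -1;0.01 -0.14 0.92 0.02 0.01 0.01 -1;0.01 -0.14 0.92 0.02 0.01 0.01 -1;0.01 -0.13 0.92 0.02 0.01 0.01 -1;0.01 -0.13 0.92 0.02 0.01 0.01 -1;0.01 -0.13 0.92 0.02 0.01 0.01 -1;0.01 -0.12 0.92 0.02 0.01 0.01 -1
  from [ 412.3 -254.7  330.3] max 0.92
```

Call:
arm_command(commands="0.01 -0.16 0.9 0.02 0.01 0.01 -1;0.01 -0.16 0.9 0.02 0.01 0.01 -1;0.01 -0.16 0.9 0.02 0.01 0.01 -1;0.01 -0.15 0.9 0.02 0.01 0.01 -1;0.01 -0.15 0.9 0.02 0.01 0.01 -1;0.01 -0.15 0.9 0.02 0.01 0.01 -1;0.01 -0.15 0.9 0.02 0 0 -1;0.01 -0.14 0.9 0.02 0 0 -1;0.01 -0.14 0.9 0.02 0 0 -1;0.01 -0.14 0.9 0.02 0 0 -1;0 -0.13 0.6 0 0 0 -1;0 0 0 0 0 0 -1")

```text
time_s: 25.82
tool_pos: [440.2, -260.0, 119.5]
tcp_rot: [2.897, -0.005, 1.273]
contact_force: [-1.3, 0.1, 0.1]
finger_gap: 0.0
```

```bash
python3 pu.py 0,-38,52 8
```

```text
[ 440.22103557 -260.01679433  119.51987385] 25.825 in binder [ -1.5 -66.9  66.1] F [ 0.3 -1.3 -0.3] [-0.72  0.02 -0.61  0.72  0.1   1.16]
8 x -0.01 0.11 0.17 0 -0.01 0 -1
  from [ 440.2 -260.   119.5] max 0.17
```

Call:
arm_command(commands="0 0.15 0.2 0 0 0 -1;0 0.15 0.2 0 0 0 -1;0 0.15 0.15 0 0 0 -1;0 0.15 0.1 0 0 0 -1;0 0.1 0.05 0 0 0 -1")

```text
time_s: 26.45
tool_pos: [459.4, -266.8, 111.1]
tcp_rot: [2.892, -0.003, 1.273]
contact_force: [0.7, 0.1, 0.1]
finger_gap: 0.001
```

```bash
python3 pu.py 0,-36,52 4
```

```text
[ 459.42770167 -266.75377711  111.06262698] 26.45 in binder [ -0.8 -45.   63.6] F [-0.3  0.6  0.2] [-0.7   0.06 -0.58  0.69  0.1   1.18]
4 x -0.01 0.02 0.18 0 -0.01 0.01 -1
  from [ 459.4 -266.8  111.1] max 0.18
```

Call:
arm_command(commands="0 0.1 0.1 0 0 0 -1;0 0.1 0.1 0 0 0 -1;0 0.08 0.08 0 0 0 -1")

```text
time_s: 26.82
tool_pos: [466.5, -269.0, 107.1]
tcp_rot: [2.892, -0.003, 1.273]
contact_force: [0.3, -0.8, 0.8]
finger_gap: 0.005
```

```bash
python3 pu.py 0,-36,52 4
```

```text
[ 466.52350339 -269.0155527   107.07818416] 26.825 in binder [ -0.8 -36.7  61.8] F [0.6 0.3 0.9] [-0.7   0.08 -0.58  0.69  0.1   1.18]
4 x -0.01 -0.05 0.11 0 -0.01 0.01 -1
  from [ 466.5 -269.   107.1] max 0.11
```

Call:
arm_command(commands="0 0.09 0.07 0 0 0 -1;0 0.09 0.07 0 0 0 -1")

```text
time_s: 27.08
tool_pos: [470.2, -270.2, 105.0]
tcp_rot: [2.893, -0.003, 1.272]
contact_force: [-4.3, 0.3, 2.8]
finger_gap: -0.0
```

```bash
python3 pu.py 0,-30,55 4
```

```text
[ 470.15344732 -270.15155829  105.01438852] 27.075 in binder [ -0.8 -32.5  60.9] F [ 1.  -4.7  1.5] [-0.69  0.09 -0.57  0.68  0.1   1.19]
4 x -0.01 -0.01 0.08 0 -0.01 0.01 -1
  from [ 470.2 -270.2  105. ] max 0.08
```

Contact at about 5 N. One or two more small pushes will show whether it gives.

Call:
arm_command(commands="0 0.09 0.05 0 0 0 -1;0 0.09 0.05 0 0 0 -1")

```text
time_s: 27.32
tool_pos: [471.1, -270.4, 104.6]
tcp_rot: [2.899, -0.002, 1.271]
contact_force: [-19.9, 7.1, 21.4]
finger_gap: -0.004
```

```bash
python3 pu.py 0,-30,55 4
```

```text
[ 471.08068051 -270.44927205  104.5557172 ] 27.325 in binder [ -0.8 -31.4  60.7] F [ -0.8 -26.2  14.8] [-0.69  0.09 -0.56  0.69  0.09  1.19]
4 x -0.01 -0.02 0.07 -0.01 -0.01 0.01 -1
  from [ 471.1 -270.4  104.6] max 0.07
```

It's firm: 26 N for 1 mm, so the binder is solid against the backrest. I'll back off and retreat.

Call:
arm_command(commands="0 -0.2 -0.1 0 0 0 -1;0 -0.4 -0.2 0 0 0 -1;0 -0.6 -0.4 0 0 0 -1;0 -0.6 -0.8 0 0 0 -1;0 -0.5 -0.8 0 0 0 -1;0 0 -0.9 0 0 0 -1;0 0 -0.9 0 0 0 -1;0 0 -0.9 0 0 0 -1;0 0 -0.9 0 0 0 -1;0 0 -0.9 0 0 0 -1;0 0 -0.9 0 0 0 -1;0 0 -0.9 0 0 0 -1;0 0 0 0 0 0 -1")

```text
time_s: 28.95
tool_pos: [378.5, -240.3, 264.5]
tcp_rot: [2.9, -0.004, 1.27]
contact_force: [-0.5, 0.0, -0.6]
finger_gap: -0.001
```

```bash
python3 -c "
from h import *
print(bot.get_state()['tool_pos'],bot.get_state()['contact_force'])
a=bot.grab_frame('top')[140:350,190:440];b=bot.grab_frame('scene')[140:350,210:345]
cv2.imwrite('pics/fin.png',np.hstack([cv2.resize(x,None,fx=2.07,fy=2.07,interpolation=cv2.INTER_CUBIC) for x in(a,b)]))"
```

```text
[ 378.52784523 -240.28477765  264.5113092 ] [-0.54970481  0.01155307 -0.5556125 ]
```

View pics/fin.png

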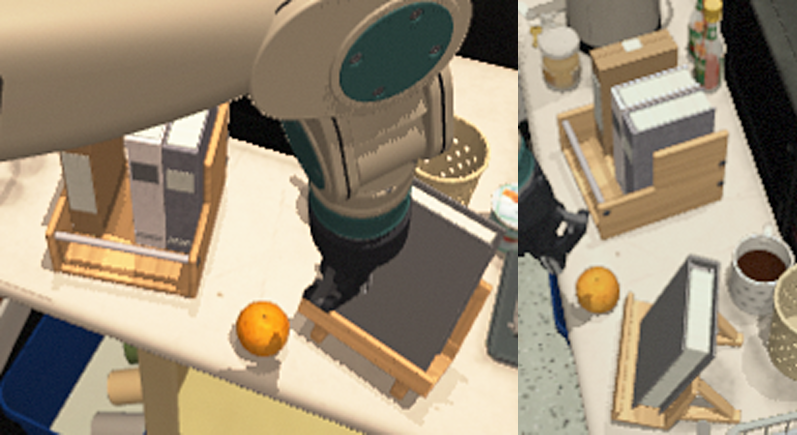

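The binder sits on the stand behind the lip, fore-edge to the reader's right, so the spine is left. The other three books stand, and the orange, mug and honey are in place. The robot is clear, so I'm handing in.

```bash
python3 -c "
from workcell import bot
print(bot.sign_off())"
```

```text
the job is handed in; nothing more can be done
None
```

The binder is on the cookbook stand, and I handed the job in at about 29 s with the robot clear of everything.

**What I did:** I tipped the binder forward from behind its fore-edge until it leaned by itself on the front rail at about 0.6 rad. Then I gripped its upper spine corner, lifted it out and set it on the ledge behind the lip with its spine to the reader's left. After releasing it, I pressed it back low down with shut fingers, peaking at about 26 N.

**Last checks:**
- **Backrest:** that push met firm resistance within about 1 mm, so the binder is solid against the backrest.
- **Final pictures:** the other three books stand in the rack, and the mug, orange and honey jar look undisturbed.
- **Centring:** this was checked only against my camera fit of the stand, good to about 2–4 mm. One corner in the top view looked about 4 mm to the reader's right, and the scene view did not show it.
- **Ledge height:** the ledge was reached 3.4 mm higher than the fit predicted, which I put down to calibration.

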